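Set the sharpening angle with the knurled collar and lay the stone on the knife edge

ROBOT

A 7-joint arm with a two-finger parallel gripper is mounted at the origin on a cart in front of the work surface, level with it; the furniture and walls round the work are solid. World frame = base frame: x ahead of the robot, y to its left, z up, the work surface at z = 0. Lengths are in m, angles in rad, forces in N, time in s.
With the tool pointing down it reaches from about 0.35 to 0.9 m from the base axis. Payload 8.1 kg.
Tool frame: the origin (TCP) lies at the very end of the fingers, on their centre line; the grasp point (between the pads) lies 19 mm behind it; z points along the fingers, y is the line along which they close (so a half turn about z gives the same grasp; the last joint's range is limited). The gripper opens to 92 mm and grips with 3 to 60 N. Pads are 19 mm wide; open, the fingers measure 130 mm over their backs; the gripper's body (75 mm by 190 mm) begins 47 mm behind the grasp point.
Start: joints at [-1.278, 0.434, 0.025, 1.573, -0.012, 1.134, -0.075], TCP at [0.241, 0.577, 0.227] pointing down, gripper open.
Joint ranges: [-2.62, 2.62], [-0.44, 2.09], [-1.27, 1.32], [0.08, 2.57], [-1.32, 4.46], [0.12, 2], [-2.74, 2.74]. Speed limits (rad/s): [2.22, 2.22, 3.01, 3.01, 3.14, 3.14, 3.14].

INTERFACE

Orientations are given as a unit quaternion [x, y, z, w].
In Python, from plant import status, get_image, calibration, robot, silhouettes gives the robot as it stands.
- The arm moves only by the shell command python3 -m pendant 'ROWS' [FORCE]. ROWS is JSON, one flat list of numbers, 7 for each row, row after row: the closure, from -1 (fully open) to 1 (shut), then the shift along the tool's x, y, z in mm, then the turn, a rotation vector about the tool's x, y, z in rad. In form: [hand, dx, dy, dz, rx, ry, rz, hand, dx, dy, dz, rx, ry, rz, ...]. A call has 1 to 5 rows; each row is the pose to reach, as a shift and turn from the pose commanded when the call began, along the tool's axes at that moment; what a row does not reach only later rows make up. A row lasts 1/12 s, in which the tool goes at most 41.7 mm and 7.16 degrees, less where a joint would pass 70% of its speed; a pose out of reach is approached as far as the arm can. A call with a gripper value outside its range is refused whole. The fingers move at their own pace and stop on an object; FORCE is the grip in N (left out, the last holds). Time passes only in rows, so rows that repeat a pose let the fingers close. It gives the time, the measured TCP pose, the force, the opening and the grip force at its end, in the units of the state.
- status.sense(): the state, without advancing time (a new reading comes with each control period).
- get_image(name): name is "scene" or "top" or "wrist"; returns the picture (480x640x3 uint8, red, green, blue); there is no depth.
- calibration(name): a dict with "fx", "fy", "cx", "cy" (pixels), "pose" (4x4, takes a point from camera to world coordinates). Camera axes: x right, y down, z forward; pixel columns grow to the right and rows downward; lengths in m; the calibration is good to about 2 mm. A picture is of the moment at which its call begins: read the wrist's pose just before it. calibration takes no time and is no camera call; for the wrist camera it gives the pose at the moment of the call.
- robot.sign_off(): hands the job in; it is judged then, once.
Trained networks look in the newest picture that a camera, given by its name, has taken for a name from the list of things; names that differ only in an ending like _2 or _b are one class to them, and where a whole thing is asked for, a point or a joint stands for the part that bears it (a point fixed in the world has none). Each returns a list of dicts, best first, with "p" (0 to 1); they miss things now and then, are a little off and sometimes report something else, mostly with a low value. They report only what shows in the picture. A call takes as long as a camera call.
- silhouettes(camera, label): "mask" (480x640 bool, what is visible of it) and "uv" ([column, row] in pixels, amid what is visible of it).
The state is a dict: "t": time; "q": joint angles; "joint_vel": joint speeds; "joint_efforts": joint torques, N m; "position": TCP position; "ee_rot": TCP orientation; "wrist_force": force on the tool from outside, world axes, zero at the start; "wrist_torque": the same for the moment, N m; "gripper_width": finger opening in m; "gripper_force": force on a finger pad.
Only numpy, scipy, OpenCV 4.12 (cv2) and the standard library are available. Lean on these libraries where they do the work, as an engineer would, in place of code of your own. Each camera call takes 0.05 s, during which the arm holds its last target. There are 200 camera calls.

TASK

Get the guided knife sharpener ready for this knife. First set the angle: spin the knurled brass collar round its threaded post until the line on the carriage's pointer arm is level with the white line on the red index of the scale beside it; only then lay the sharpening stone (black handle for holding) gently in place, stone down, its guide rod lying in the V-shaped rest beside the post and the stone flat across the middle of the cutting edge. Let go and leave it lying there; keep the robot off the knife, do not shift the red index, and leave the salt, the pepper, the tumbler and the fork undisturbed.

Things in the scene. Friction and masses are not known exactly. Their poses are not given: they have to be found in the camera images.
- sharpener: Guided-rod knife sharpener, fixed: dark base plate 128 x 250 x 12 mm on a pale board (200 x 270 x 12 mm). Origin: centre of the base's underside, on the board. At yaw 0 its +x points away from the robot, +y left. In its frame (mm): knife clamp at x -28, y 45, top z 53; scale bar at x 10, y -113, 14 wide, top z 140; guide rod in place: along x = -28, from V-rest (y -75) down to knife edge (y 95)
- post_top (a point): Top of the upright threaded steel post, 12 mm thick, at x 10, y -75, z 194 mm in the sharpener's frame. The collar runs on it. Overhead: the microwave's underside is 0.46 m up, its front at world x 0.58 m, its door handle out to x 0.53 m at y -0.31 m; keep the wrist clear of it when high
- knife: Kitchen knife held flat in the clamp, fixed. Origin 45 mm above the sharpener's origin, at mid-thickness of the blade (3 mm thick); same axes. Blade from its tip at x -108 to 52 mm, spine at y 53, cutting edge along y 95 facing +y; black handle x 52 to 170 mm, 19 mm thick
- edge_mid (a point): The point of the cutting edge at x -28, y 95 mm in the sharpener's frame, 170 mm level distance from the V-rest, over which the stone is to lie
- collar (a joint): Turn of the knurled brass collar round the post, rad, counterclockwise from above positive. Each full turn counterclockwise lifts collar and carriage together by 20 mm (3.18 mm per rad), so a gripper must rise with it; clockwise lowers. Range 0 to 7.5; light friction (0.05 N m), stays where it is left. It begins too low, at 0 to 2
- collar_top (a point): Centre of the collar's top face, on the post's axis. The collar is 35 mm in diameter and 18 mm high below this point. The post sticks up at most 34 mm above this point. The carriage carried under the collar has its V-rest and pointer arms 18 mm or more below the collar's underside
- pointer (a point): Black line on the front of the carriage's pointer arm, 52 mm below the collar's top face; rides up and down with the collar. It stands 16 mm to the +y side of the index line
- index_mark (a point): White line on the front of the red index block (9 x 16 x 8 mm) on the scale bar: the height wanted for the pointer. Held by friction (6 N); must stay where it is
- v_rest (a point): Where the axis of the guide rod will lie in the carriage's V-rest: a steel V across the sharpener's x, open upward, 36 mm wide at its tips, 12 mm above this point, made of 6 mm wire. Rides with the collar, level with the pointer, 38 mm to the -x side of the post
- stone_tool: Sharpening stone on a guide rod, 0.3 kg, loose, lying stone down. Origin: centre of the stone's underside; x along the rod towards its bare end, z up. Reddish stone with aluminium back 140 x 24 x 12 mm; rod 8 mm thick, axis 20 mm above the underside, from x -73 to 202 mm; black handle 74 x 24 mm, x -24 to 50, z 12 to 42. Mass centre at x 18 mm: in place the edge must cross the stone at x below 5
- grip (a point): Centre of the black handle, where to hold it (24 mm across the tool's y): x 13, z 36 mm in the tool's frame. In place the tool slopes, rod end up, by the angle f for which 170 mm * tan f + 20 mm / cos f is the height of v_rest above edge_mid (14 to 21 degrees); friction holds it. It starts on the cooktop or, at the left, on the worktop 7 mm lower
- pepper: Pepper shaker, dark with a white top, 42 mm in diameter, 88 mm high, origin at its foot. Bystander
- salt: Salt shaker, white, 42 mm in diameter, 88 mm high, origin at its foot. Bystander
- tumbler: Clear drinking glass, 70 mm in diameter, 162 mm high, origin at its foot. Bystander
- fork: Steel dinner fork lying flat, 193 x 26 x 15 mm, long along its x, origin under its centre. Bystander

How it is judged:
On the way, in this order (a step that is already met when the one before it is completed fails the run):
1. the pointer is level with the red index while the stone is still off the knife (z of pointer in the frame of index_mark between -0.0025 and 0.0025 m and contact force between stone_tool and knife below 0.05 N), for 0.3 s.
2. the stone lies on the edge and its rod in the V-rest (contact force between stone_tool and knife above 0.1 N and z of v_rest in the frame of stone_tool between 0.014 and 0.026 m), for 0.2 s.
At the end, for the whole second after the job is handed in: The pointer line is within 2.5 mm in height of the red index line; the stone tool lies at rest and released, its rod in the V-rest (within 5 mm of its centre line), its stone on the knife edge with the middle of the edge within 12 mm of the stone's centre line (z of pointer in the frame of index_mark between -0.0025 and 0.0025 m and y of v_rest in the frame of stone_tool between -0.005 and 0.005 m and z of v_rest in the frame of stone_tool between 0.015 and 0.025 m and x of v_rest in the frame of stone_tool below 0.202 m and y of edge_mid in the frame of stone_tool between -0.012 and 0.012 m and z of edge_mid in the frame of stone_tool between -0.005 and 0.002 m and x of edge_mid in the frame of stone_tool between -0.068 and 0.068 m and contact force between stone_tool and knife above 0.1 N and linear speed of stone_tool below 0.02 m/s); the robot touches nothing.
It fails at once if the robot touches the blade or the knife with more than 3 N (contact force between any of the fingers, the arm and knife above 3 N).
It fails at once if the stone strikes or is pressed on the knife with more than 30 N (contact force between stone_tool and knife above 30 N).
It fails at once if the red index is shifted by more than 2 mm (distance of index_mark from where it was at the start of the episode above 0.002 m).
It fails at once if a bystander is moved by more than 25 mm or tipped (distance of any of pepper, salt, tumbler, fork from where it was at the start of the episode above 0.025 m or angle between any of pepper, salt, tumbler's own z axis and vertical above 0.4 rad).
It also fails if it takes over 72 s, if anything falls off the work surface, if the arm or the gripper's body presses on something with over 40 N, if the wrist force passes 120 N, or if a joint passes its speed limit or range.

## Working session

There is one attempt and no reset: what is moved stays moved. The work goes in short steps, Python scripts to look and compute and a shell command to move; the robot and the scene stay as the last step left them, time stands still between calls to the robot, and variables do not carry over. Pictures are saved under pics/ and viewed, at most 10 in all, crops included, and the job is handed in when it is done.

```bash
ls; mkdir -p pics
python3 - <<'E'
from plant import status,get_image,calibration
import cv2,numpy as np
s=status.sense();print(s)
for n in("scene","top"):
    im=get_image(n);cv2.imwrite(f"pics/{n}0.png",im[:,:,::-1]);c=calibration(n);print(n,c["fx"],c["cx"],c["cy"],np.round(c["pose"],3).tolist())
E
```

```text
pics
{'t': 0.0, 'q': array([-1.27758136,  0.43521509,  0.02495335,  1.57407579, -0.01160299,
        1.13401471, -0.07507582]), 'joint_vel': array([-0.00223298,  0.00025435, -0.001481  , -0.0007479 , -0.00170537,
       -0.00032641,  0.00045067]), 'joint_efforts': array([ 7.83546857e-04, -6.67857957e+01,  9.85439681e-01, -3.14463401e+01,
       -6.04819693e-02,  4.26864345e-02,  1.39133017e-04]), 'position': array([0.24082047, 0.57619106, 0.2259579 ]), 'ee_rot': array([ 1.96632183e-01,  9.80477011e-01, -7.78913351e-04, -8.92985671e-05]), 'wrist_force': array([-0.10327941, -0.26862056,  0.04308988]), 'wrist_torque': array([-0.04301894, -0.07016306,  0.04786344]), 'gripper_force': 0.0, 'gripper_width': 0.09166142776181788}
scene 550.2675072872036 317.60454456562945 249.29418004480797 [[0.695, -0.454, 0.557, -0.176], [-0.719, -0.445, 0.534, -0.663], [0.005, -0.772, -0.636, 0.925], [0.0, 0.0, 0.0, 1.0]]
top 490.54829453054214 313.33231783135693 239.47436106942124 [[0.019, -0.995, 0.101, 0.395], [-1.0, -0.018, 0.012, 0.0], [-0.01, -0.101, -0.995, 1.295], [0.0, 0.0, 0.0, 1.0]]
```

View pics/scene0.png

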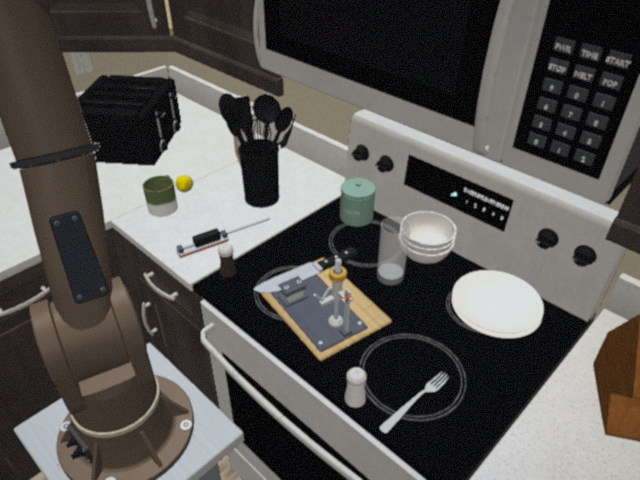

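View pics/top0.png

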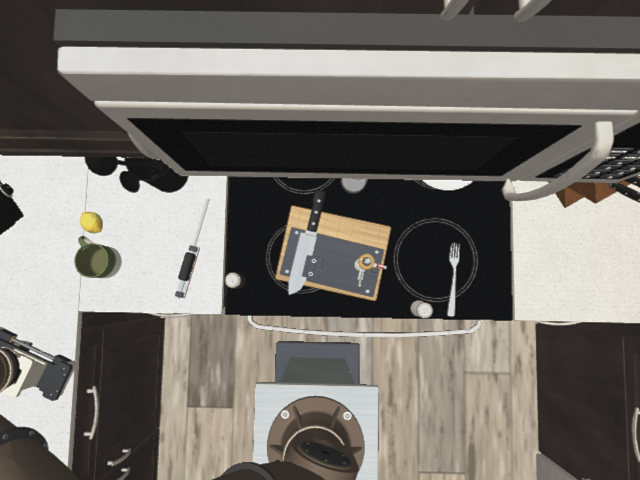

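The scene picture shows the sharpener in the middle of the cooktop, with the collar at about (338,272), the red index at (347,296), and the stone tool on the left worktop at (205,238). The top picture shows the collar at (366,261), the tool handle at (187,266) and the rod tip at (207,200). The pepper (232,280), salt (422,310), fork and tumbler (353,185) are all away from the sharpener.

```bash
cat > h.py <<'E'
import numpy as np,cv2
from scipy.spatial.transform import Rotation as R
from plant import status,get_image,calibration,robot,silhouettes
def ray(c,uv):
    P=np.array(c["pose"]);d=P[:3,:3]@[(uv[0]-c["cx"])/c["fx"],(uv[1]-c["cy"])/c["fy"],1]
    return P[:3,3],d
def onz(c,uv,z):
    o,d=ray(c,uv);return o+d*(z-o[2])/d[2]
def tri(obs):
    A=np.zeros((3,3));b=np.zeros(3)
    for c,uv in obs:
        o,d=ray(c,uv);d=d/np.linalg.norm(d);M=np.eye(3)-np.outer(d,d);A+=M;b+=M@o
    return np.linalg.solve(A,b)
def proj(c,X):
    P=np.array(c["pose"]);p=P[:3,:3].T@(np.asarray(X)-P[:3,3]);return np.array([c["cx"]+c["fx"]*p[0]/p[2],c["cy"]+c["fy"]*p[1]/p[2]])
E
python3 - <<'E'
from h import *
C={n:calibration(n) for n in("scene","top")}
for n in C:get_image(n)
D={}
for n in C:
  for l in("collar","index_mark","sharpener","stone_tool","knife","pepper","salt","tumbler"):
    r=silhouettes(n,l)
    if r:
        x=r[0];D[n,l]=x;ys,xs=np.nonzero(x["mask"]);rc=cv2.minAreaRect(np.c_[xs,ys].astype(np.float32))
        print(n,l,round(x["p"],2),np.round(x["uv"],1),len(xs),np.round(rc[0],1),np.round(rc[1],1),round(rc[2],1))
for l in("collar","index_mark"):
    if("scene",l)in D and("top",l)in D:print(l,tri([(C[n],D[n,l]["uv"]) for n in C]))
def corners(m):
    ys,xs=np.nonzero(m);return cv2.boxPoints(cv2.minAreaRect(np.c_[xs,ys].astype(np.float32)))
x=D["top","stone_tool"];print("tool",[np.round(onz(C["top"],p,.013),3).tolist() for p in corners(x["mask"])])
x=D["top","sharpener"];print("board?",[np.round(onz(C["top"],p,.012),3).tolist() for p in corners(x["mask"])])
# board corners by eye
for p in((291,206),(391,225),(376,301),(277,279)):print(onz(C["top"],p,.012).round(3))
for l,z in(("pepper",.088),("salt",.088),("tumbler",.08)):
    if("top",l)in D:print(l,onz(C["top"],D["top",l]["uv"],z).round(3))
E
```

```text
scene collar 0.51 [341.9 277.5] 203 [338.  274.5] [18. 13.] 0.0
scene sharpener 0.84 [324.6 297.8] 5617 [320.8 304.3] [ 87.3 108.3] 66.4
scene knife 0.81 [304.1 269.7] 1033 [305.9 270.7] [ 13.4 108. ] 67.3
scene pepper 0.66 [224.9 261.5] 456 [227.  260.5] [33. 16.] 90.0
scene salt 0.66 [355.1 384.3] 729 [355. 387.] [40. 20.] 90.0
scene tumbler 0.58 [391.6 251.1] 1829 [392.  250.8] [29.6 68.9] 8.1
top collar 0.5 [305.8 241.1] 1296 [306.7 241.2] [ 17.  106.7] 14.0
top index_mark 0.26 [308.5 244.3] 1304 [306.6 241.6] [ 16.5 107.7] 14.0
top sharpener 0.78 [324.4 258.3] 5483 [335.4 253.9] [101.5 108.2] 22.9
top stone_tool 0.59 [186.9 265. ] 774 [192.7 248.4] [ 13.4 103.4] 16.2
top knife 0.7 [308.9 244.4] 1214 [306.3 241.7] [ 16.1 105.5] 13.7
top pepper 0.65 [236.7 280.8] 246 [235.  280.5] [15. 18.] 90.0
top salt 0.78 [421.2 308.4] 317 [421.2 308.5] [22.5 16.4] 9.5
top tumbler 0.55 [353.3 183.2] 320 [354.  185.5] [15. 26.] 90.0
collar [0.54786767 0.00474862 0.02468816]
tool [[0.37, 0.381, 0.013], [0.634, 0.317, 0.013], [0.624, 0.283, 0.013], [0.361, 0.347, 0.013]]
board? [[0.407, 0.133, 0.012], [0.673, 0.028, 0.012], [0.571, -0.22, 0.012], [0.31, -0.112, 0.012]]
[0.614 0.077 0.012]
[ 0.568 -0.188  0.012]
[ 0.368 -0.15   0.012]
[0.42  0.109 0.012]
pepper [0.412 0.201 0.088]
salt [ 0.354 -0.251  0.088]
tumbler [ 0.663 -0.083  0.08 ]
```

```bash
cat >> h.py <<'E'
def rel(p,Rt,s=None):
    s=s or status.sense();R0=R.from_quat(s["ee_rot"])
    d=R0.inv().apply(np.asarray(p)-s["position"])*1000;r=(R0.inv()*Rt).as_rotvec()
    print("shift mm",d.round(1),"turn",r.round(3),"rows",round(max(np.linalg.norm(d)/41.7,np.degrees(np.linalg.norm(r))/7.16),1))
def down(yaw): # tool z down, tool x at world angle yaw
    c,s=np.cos(yaw),np.sin(yaw);return R.from_matrix(np.c_[[c,s,0],[s,-c,0],[0,0,-1]])
E
python3 - <<'E'
from h import *
s=status.sense();c=calibration("wrist");P=np.array(c["pose"]);R0=R.from_quat(s["ee_rot"])
print(c["fx"],R0.inv().apply(P[:3,3]-s["position"]).round(3));print((R0.inv().as_matrix()@P[:3,:3]).round(3));print(R0.as_matrix().round(3))
im=get_image("wrist");cv2.imwrite("pics/w0.png",im[:,:,::-1])
# stay-tilt view: camera axis tilt 45deg toward +x
y0=np.arctan2(*R0.as_matrix()[[1,0],0])
print(np.degrees(y0))
E
```

```text
356.8038103988434 [ 0.077 -0.001 -0.158]
[[ 0.    -0.959 -0.284]
 [ 1.     0.     0.   ]
 [-0.    -0.284  0.959]]
[[-0.923  0.386  0.   ]
 [ 0.386  0.923  0.   ]
 [-0.     0.    -1.   ]]
157.31889858146332
```

View pics/w0.png

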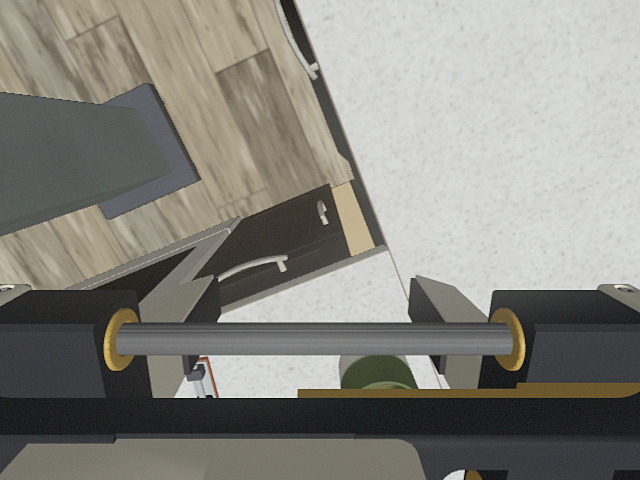

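The wrist picture shows the worktop, and the tumbler/mug and the tool's end only at its lower edge near (200,375). The fingers block rows below about 280. I'll tilt the wrist and go look at the pointer and index from the front.

Run:
```python
from h import *
a=np.radians(25)
Rt=R.from_matrix(np.c_[[-np.cos(a),0,-np.sin(a)],[0,1,0],[np.sin(a),0,-np.cos(a)]])
rel([.385,-.125,.2],Rt)
```

```text
shift mm [-403.5 -591.9   26.7] turn [-0.086 -0.431 -0.39 ] rows 17.2
```

```bash
r='[-1,-101,-148,7,0,0,0,-1,-101,-148,7,0,0,0,-1,-101,-148,7,0,0,0,-1,-101,-148,7,0,0,0,-1,-101,-148,7,0,0,0]'
python3 -m pendant '[-1,-101,-148,7,0,0,0,-1,-101,-148,7,0,0,0,-1,-101,-148,7,0,0,0,-1,-101,-148,7,0,0,0,-1,-101,-148,7,0,0,0]'
python3 -m pendant '[-1,-101,-148,7,0,0,0,-1,-101,-148,7,0,0,0,-1,-101,-148,7,0,0,0,-1,-101,-148,7,0,0,0,-1,-101,-148,7,0,0,0]'
python3 -m pendant '[-1,-101,-148,7,0,0,0,-1,-101,-148,7,0,0,0,-1,-101,-148,7,0,0,0,-1,-101,-148,7,0,0,0,-1,-101,-148,7,0,0,0]'
python3 -m pendant '[-1,-101,-148,7,0,0,0,-1,-101,-148,7,0,0,0,-1,-101,-148,7,0,0,0,-1,-101,-148,7,0,0,0,-1,-101,-148,7,0,0,0]'
python3 -m pendant '[-1,0,0,0,-0.086,-0.431,-0.39,-1,0,0,0,-0.086,-0.431,-0.39,-1,0,0,0,-0.086,-0.431,-0.39,-1,0,0,0,-0.086,-0.431,-0.39,-1,0,0,0,-0.086,-0.431,-0.39]'
python3 - <<'E'
from h import *
s=status.sense();print(s["t"],s["q"].round(2),s["position"].round(3),R.from_quat(s["ee_rot"]).as_matrix().round(2).tolist())
im=get_image("wrist");cv2.imwrite("pics/w1.png",im[:,:,::-1])
for l in("collar","index_mark","pointer","v_rest"):
  for x in silhouettes("wrist",l)[:2]:
    ys,xs=np.nonzero(x["mask"]);print(l,round(x["p"],2),np.round(x["uv"],1),xs.min(),xs.max(),ys.min(),ys.max())
E
```

```text
t: 1.47
position: [0.2787, 0.3949, 0.2194]
ee_rot: [0.199, 0.98, -0.002, 0.0]
wrist_force: [0.1, -0.5, -0.3]
gripper_width: 0.0919
gripper_force: 0.0
t: 1.88
position: [0.3136, 0.22, 0.2125]
ee_rot: [0.199, 0.98, -0.001, -0.0]
wrist_force: [-0.7, -0.4, -0.6]
gripper_width: 0.0919
gripper_force: 0.0
t: 2.3
position: [0.3496, 0.0452, 0.2059]
ee_rot: [0.199, 0.98, -0.0, 0.0]
wrist_force: [-0.5, -0.4, -0.5]
gripper_width: 0.0919
gripper_force: 0.0
t: 2.72
position: [0.3863, -0.1309, 0.1994]
ee_rot: [0.199, 0.98, -0.001, 0.002]
wrist_force: [0.3, 0.5, 0.1]
gripper_width: 0.0917
gripper_force: 0.0
t: 3.13
position: [0.3846, -0.125, 0.1987]
ee_rot: [-0.002, 0.976, -0.0, 0.219]
wrist_force: [-0.4, 0.5, -0.5]
gripper_width: 0.0919
gripper_force: 0.0
3.1333 [-0.43 -0.21  0.64  2.47  0.08  0.41  1.73] [ 0.385 -0.125  0.199] [[-0.9, -0.0, 0.43], [-0.0, 1.0, 0.0], [-0.43, -0.0, -0.9]]
collar 0.57 [336.7 314.3] 311 362 306 321
index_mark 0.84 [283.8 286.8] 266 297 279 290
pointer 0.86 [336.1 279.6] 296 361 223 321
v_rest 0.67 [335.4 280.1] 297 362 223 321
```

View pics/w1.png

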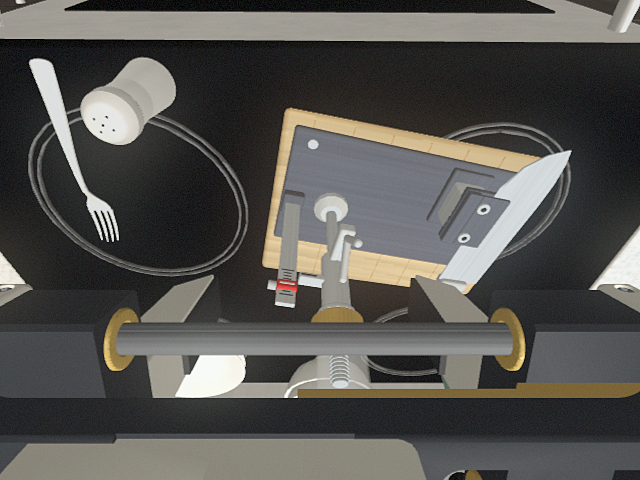

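The wrist picture, with its top towards the robot, shows the red index at about (287,287). The pointer arm ends near (302,281) beside it. The collar is at (337,314), and the post top is at (340,385). I'll zoom in.

Run:
```python
import cv2
im=cv2.imread("pics/w1.png")[255:325,255:365];cv2.imwrite("pics/w1c.png",cv2.resize(im,None,fx=7,fy=7,interpolation=cv2.INTER_CUBIC))
```

```text
(no output)
```

View pics/w1c.png

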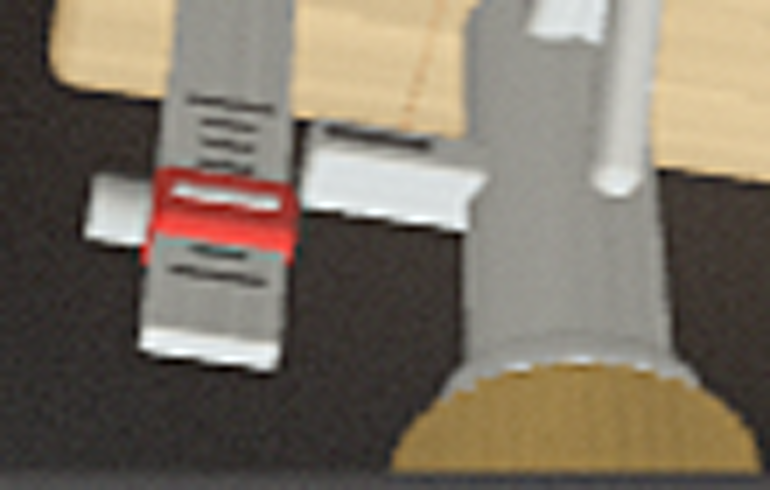

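The crop shows the pointer's black line at (309,274.6) and the index's white line at (287.6,282.9). The scale's top front edge is at (285.5,302), and the pointer sits below the index.

Run:
```python
from h import *
c=calibration("wrist")
e=onz(c,(285.5,301.5),.152);print("bar top edge",e.round(4))
yaw=-.183;n=np.array([np.cos(yaw),np.sin(yaw),0])
def onplane(uv,off):
    o,d=ray(c,uv);k=(n@e-off-n@o)/(n@d);return o+k*d
for off in(0,.004):
    print("index",onplane((287.6,282.9),off).round(4),"pointer",onplane((309,274.6),off).round(4))
# collar: post top z .206 pixel approx (340,385)
print("posttop",onz(c,(340.5,383),.206).round(4))
# base circle of post on base (330,208)  z .024ish; bolt etc
# knife tip (570,152) z .057, heel at
print("tip",onz(c,(570,152),.0585).round(4))
print("board corners",onz(c,(287,109),.012).round(4),onz(c,(264,265),.012).round(4))
```

```text
bar top edge [ 0.4511 -0.1467  0.152 ]
index [ 0.4512 -0.1461  0.1346] pointer [ 0.4541 -0.1303  0.1236]
index [ 0.4472 -0.1457  0.1381] pointer [ 0.4501 -0.1303  0.1273]
posttop [ 0.4623 -0.1102  0.206 ]
tip [0.3846 0.0734 0.0585]
board corners [ 0.3689 -0.1493  0.012 ] [ 0.5594 -0.1868  0.012 ]
```

Run:
```python
from h import *
rel([.385,-.125,.24],down(np.pi))
rel([.4623,-.110,.245],down(np.pi))
```

```text
shift mm [-15.7   0.4 -37.3] turn [-0.     0.436 -0.001] rows 3.5
shift mm [-87.8  15.5  -9.2] turn [-0.     0.436 -0.001] rows 3.5
```

```bash
python3 -m pendant '[-1,-16,0,-38,0,0.22,0,-1,-88,15.5,-9.2,0,0.436,0,-1,-88,15.5,-9.2,0,0.436,0,-1,-88,15.5,-9.2,0,0.436,0,-1,-88,15.5,-9.2,0,0.436,0]' 20
python3 -m pendant '[-1,0,0,0,0,0,-0.124,-1,0,0,0,0,0,-0.248]'
python3 - <<'E'
from h import *
s=status.sense();print(s["t"],s["q"].round(2),s["position"].round(4))
c=calibration("wrist");im=get_image("wrist")
cv2.imwrite("pics/w2.png",im[:,:,::-1])
x=silhouettes("wrist","collar");print([(round(k["p"],2),k["uv"]) for k in x])
rel([.4623,-.110,.245],down(np.pi+.248))
print(proj(c,[.4623,-.11,.206]))
E
```

```text
t: 3.8
position: [0.4685, -0.1065, 0.2437]
ee_rot: [-0.003, 1.0, -0.003, -0.004]
wrist_force: [0.4, 0.7, -0.5]
gripper_width: 0.0917
gripper_force: 0.0
t: 3.97
position: [0.4631, -0.1094, 0.2432]
ee_rot: [-0.126, 0.992, -0.002, -0.002]
wrist_force: [-0.1, -0.7, -0.6]
gripper_width: 0.0923
gripper_force: 0.0
3.9667 [-0.43  0.18  0.64  1.94 -0.12  1.06  2.09] [ 0.4631 -0.1094  0.2432]
[(0.64, [316.4, 240.1]), (0.48, [465.0, 250.0])]
shift mm [ 0.1 -0.4 -1.3] turn [-0.002 -0.002  0.002] rows 0.0
[314.69533114 267.95061903]
```

View pics/w2.png

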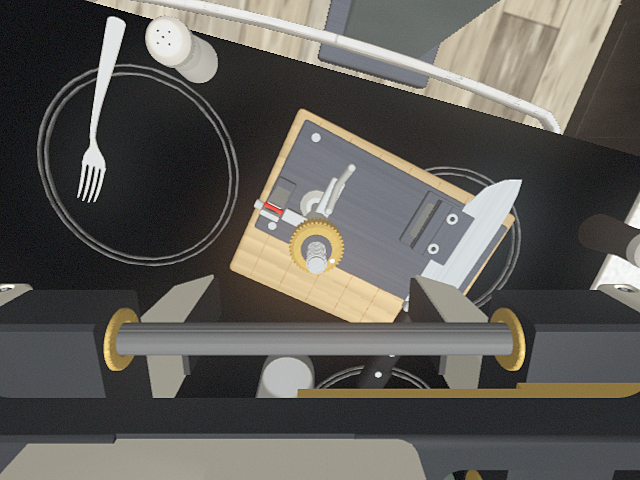

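The picture shows the post top at (316,265) and the collar round (316,247). The predicted post position, (315,268), agrees to about 1 mm. Counterclockwise raises q7, so I'll unwind clockwise first.

```bash
python3 -m pendant '[-1,0,0,0,0,0,0.62,-1,0,0,0,0,0,0.62,-1,0,0,0,0,0,0.62,-1,0,0,0,0,0,0.62,-1,0,0,0,0,0,0.62]' >/dev/null
python3 -m pendant '[-1,0,0,0,0,0,0.62,-1,0,0,0,0,0,0.62,-1,0,0,0,0,0,0.62,-1,0,0,0,0,0,0.62,-1,0,0,0,0,0,0.62]' >/dev/null
python3 -m pendant '[-1,0,0,0,0,0,0.62,-1,0,0,0,0,0,0.62,-1,0,0,0,0,0,0.62,-1,0,0,0,0,0,0.62,-1,0,0,0,0,0,0.62]' >/dev/null
python3 -m pendant '[-1,0,0,0,0,0,0.62,-1,0,0,0,0,0,0.62,-1,0,0,0,0,0,0.62,-1,0,0,0,0,0,0.62,-1,0,0,0,0,0,0.62]' >/dev/null
python3 -m pendant '[-1,0,0,0,0,0,0.62,-1,0,0,0,0,0,0.62,-1,0,0,0,0,0,0.62,-1,0,0,0,0,0,0.62,-1,0,0,0,0,0,0.62]' >/dev/null
python3 -m pendant '[-1,0,0,0,0,0,0,-1,0,0,0,0,0,0]'
python3 - <<'E'
from h import *
s=status.sense();print(s["t"],s["q"].round(2),s["position"].round(4))
c=calibration("wrist");im=get_image("wrist")
M=R.from_quat(s["ee_rot"]).as_matrix();print(np.arctan2(M[1,0],M[0,0]))
x=silhouettes("wrist","collar");print([(round(k["p"],2),k["uv"]) for k in x])
rel([.4623,-.110,.161],down(np.arctan2(M[1,0],M[0,0])))
print(proj(c,[.4623,-.11,.177]))
E
```

```text
t: 6.32
position: [0.4616, -0.1096, 0.2444]
ee_rot: [0.989, 0.145, 0.0, 0.001]
wrist_force: [-0.1, -0.2, -0.1]
gripper_width: 0.0916
gripper_force: 0.0
6.3167 [-0.86  0.33  1.28  1.96 -0.35  1.11 -0.71] [ 0.4616 -0.1096  0.2444]
0.29075890724986486
[(0.63, [311.6, 239.8])]
shift mm [ 0.6  0.5 83.4] turn [ 0.001 -0.     0.001] rows 2.0
[313.8114718  247.94250264]
```

```bash
python3 -m pendant '[-1,0.5,-0.5,30,0,0,0,-1,0.5,-0.5,60,0,0,0,-1,0.5,-0.5,83,0,0,0,-1,0.5,-0.5,83,0,0,0]'
python3 -m pendant '[1,0,0,0,0,0,0,1,0,0,0,0,0,0,1,0,0,0,0,0,0,1,0,0,0,0,0,0,1,0,0,0,0,0,0]' 20
python3 -m pendant '[1,0,0,0,0,0,0,1,0,0,0,0,0,0,1,0,0,0,0,0,0,1,0,0,0,0,0,0,1,0,0,0,0,0,0]' 20
```

```text
t: 6.75
position: [0.4594, -0.1083, 0.1581]
ee_rot: [0.989, 0.145, -0.002, -0.0]
wrist_force: [-1.0, 0.6, -0.1]
gripper_width: 0.0917
gripper_force: 0.0
t: 7.17
position: [0.4623, -0.1091, 0.1621]
ee_rot: [0.989, 0.145, 0.001, 0.0]
wrist_force: [0.2, -0.4, 1.1]
gripper_width: 0.0631
gripper_force: 0.0
t: 7.58
position: [0.4616, -0.1087, 0.1613]
ee_rot: [0.989, 0.145, 0.0, -0.0]
wrist_force: [-1.0, 2.0, 3.4]
gripper_width: 0.0342
gripper_force: 20.0
```

```bash
python3 -m pendant '[1,0,0,-0.4,0,0,-0.12,1,0,0,-0.8,0,0,-0.24,1,0,0,-1.1,0,0,-0.36,1,0,0,-1.5,0,0,-0.48,1,0,0,-1.9,0,0,-0.6]'
python3 -m pendant '[1,0,0,-0.4,0,0,-0.12,1,0,0,-0.8,0,0,-0.24,1,0,0,-1.1,0,0,-0.36,1,0,0,-1.5,0,0,-0.48,1,0,0,-1.9,0,0,-0.6]'
python3 -c "
from h import *
print(status.sense()['q'].round(2))"
```

```text
t: 8.0
position: [0.4616, -0.1087, 0.1632]
ee_rot: [0.901, 0.433, 0.0, -0.0]
wrist_force: [-2.0, 1.1, 1.8]
gripper_width: 0.0341
gripper_force: 20.0
t: 8.42
position: [0.4615, -0.1087, 0.1651]
ee_rot: [0.733, 0.68, 0.0, -0.0]
wrist_force: [-1.4, 3.3, 2.2]
gripper_width: 0.0345
gripper_force: 20.0
[-0.5   0.31  0.78  2.05 -0.28  0.88  0.37]
```

Going well; 1.2 rad so far. Next: three more turns, to about 3.0 rad.

```bash
python3 -m pendant '[1,0,0,-0.4,0,0,-0.12,1,0,0,-0.8,0,0,-0.24,1,0,0,-1.1,0,0,-0.36,1,0,0,-1.5,0,0,-0.48,1,0,0,-1.9,0,0,-0.6]' >/dev/null
python3 -m pendant '[1,0,0,-0.4,0,0,-0.12,1,0,0,-0.8,0,0,-0.24,1,0,0,-1.1,0,0,-0.36,1,0,0,-1.5,0,0,-0.48,1,0,0,-1.9,0,0,-0.6]' >/dev/null
python3 -m pendant '[1,0,0,-0.4,0,0,-0.12,1,0,0,-0.8,0,0,-0.24,1,0,0,-1.1,0,0,-0.36,1,0,0,-1.5,0,0,-0.48,1,0,0,-1.9,0,0,-0.6]'
python3 - <<'E'
from h import *
s=status.sense();print(s["q"].round(2))
M=R.from_quat(s["ee_rot"]).as_matrix();print(np.arctan2(M[1,0],M[0,0]))
c=calibration("wrist");im=get_image("wrist")
k=cv2.resize(im[130:330,200:460],None,fx=3,fy=3,interpolation=cv2.INTER_CUBIC)
cv2.imwrite("pics/w3.png",k[:,:,::-1])
E
```

```text
t: 9.67
position: [0.4613, -0.1088, 0.1708]
ee_rot: [-0.077, 0.997, 0.0, -0.0]
wrist_force: [-2.9, 2.1, 4.5]
gripper_width: 0.0342
gripper_force: 20.0
[-0.19  0.25  0.37  2.03 -0.12  0.88  1.98]
-2.987474861253379
```

View pics/w3.png

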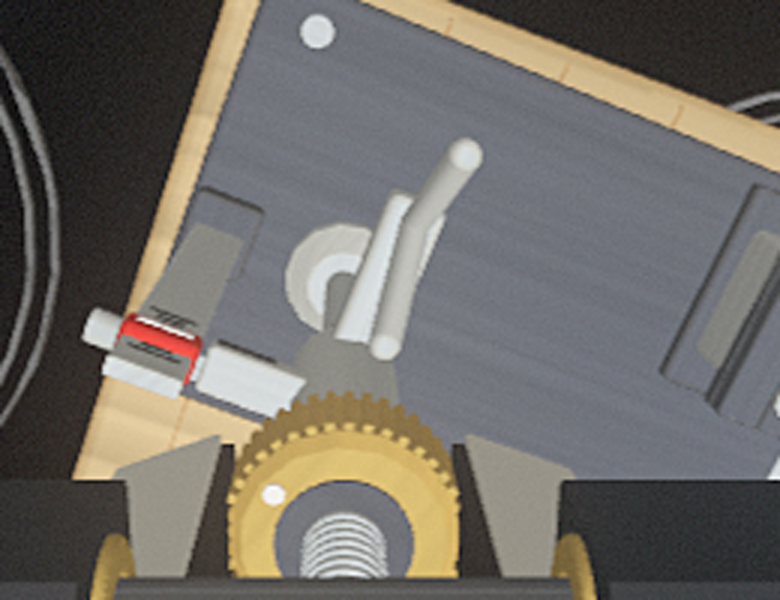

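The crop shows the pointer's line at (245,352), which is full-frame (281.7,247.3). The index's white line is at (165,327), full-frame (255,239). I'll triangulate both with the first view, allowing for the 9.5 mm rise.

Run:
```python
from h import *
c2=calibration("wrist");s=status.sense()
T2=np.eye(4);T2[:3,:3]=R.from_quat(s["ee_rot"]).as_matrix();T2[:3,3]=s["position"]
K=np.linalg.inv(T2)@np.array(c2["pose"])
def cam1(dz):
    T=np.eye(4);T[:3,:3]=[[-.9,-.0044,.4275],[-.0044,1,.001],[-.4275,0,-.9]];T[:3,:3]=R.from_quat([-.002,.976,0,.219]).as_matrix();T[:3,3]=[.3846,-.125,.1987+dz]
    c=dict(c2);c["pose"]=T@K;return c
i=tri([(cam1(0),(287.6,282.9)),(c2,(255,239))]);p=tri([(cam1(.0095),(309,274.6)),(c2,(281.7,247.3))])
print("index",i.round(4),"pointer",p.round(4),"sep",(i-p).round(4))
for X,u in((i,(255,239)),(p,(281.7,247.3))):print(proj(c2,X)-u)
th=-.188;d=i-p;print("in sharpener: dx,dy",d[0]*np.cos(th)+d[1]*np.sin(th),-d[0]*np.sin(th)+d[1]*np.cos(th))
# same front plane assumed, index on its plane: plane offsets from post axis
n=np.array([np.cos(th),np.sin(th),0]);post=np.array([.462,-.109,0])
for off in(.002,.004,.006,.008,.010,.012):
    def pl(c,uv,o2):
        o,dd=ray(c,uv);k=(n@post-o2-n@o)/(n@dd);return (o+k*dd)
    print(off,[pl(cam1(0),(287.6,282.9),off)[2].round(4),pl(c2,(255,239),off)[2].round(4)],[pl(cam1(.0095),(309,274.6),off)[2].round(4),pl(c2,(281.7,247.3),off)[2].round(4)])
```

```text
index [ 0.4483 -0.1455  0.1346] pointer [ 0.4513 -0.1298  0.1331] sep [-0.003  -0.0157  0.0015]
[0.62568862 0.06448041]
[0.67013797 0.07394826]
in sharpener: dx,dy -2.270139427597035e-06 -0.015955741339544287
0.002 [np.float64(0.1305), np.float64(0.1215)] [np.float64(0.1288), np.float64(0.1199)]
0.004 [np.float64(0.1323), np.float64(0.1273)] [np.float64(0.1306), np.float64(0.1257)]
0.006 [np.float64(0.134), np.float64(0.1331)] [np.float64(0.1324), np.float64(0.1315)]
0.008 [np.float64(0.1357), np.float64(0.1388)] [np.float64(0.1343), np.float64(0.1374)]
0.01 [np.float64(0.1374), np.float64(0.1446)] [np.float64(0.1361), np.float64(0.1432)]
0.012 [np.float64(0.1392), np.float64(0.1504)] [np.float64(0.1379), np.float64(0.1491)]
```

The separation is 16.0 mm in y and 0 in x, which matches the geometry given. The pointer still has to rise 1.5 mm, or 0.48 rad.

```bash
python3 -m pendant '[1,0,0,-0.4,0,0,-0.12,1,0,0,-0.8,0,0,-0.24,1,0,0,-1.1,0,0,-0.36,1,0,0,-1.5,0,0,-0.48,1,0,0,-1.5,0,0,-0.48]' 
python3 -m pendant '[-1,0,0,0,0,0,0,-1,0,0,0,0,0,0,-1,0,0,0,0,0,0,-1,0,0,0,0,0,0,-1,0,0,0,0,0,0]'
python3 -m pendant '[-1,0,0,-40,0,0,0,-1,0,0,-75,0,0,0,-1,0,0,-75,0,0,0]'
python3 - <<'E'
from h import *
s=status.sense();print(s["t"],s["q"].round(2))
a=np.radians(25)
Rt=R.from_matrix(np.c_[[-np.cos(a),0,-np.sin(a)],[0,1,0],[np.sin(a),0,-np.cos(a)]])
rel([.385,-.125,.23],Rt)
rel([.385,-.125,.20],Rt)
E
```

```text
t: 10.13
position: [0.4613, -0.1089, 0.1723]
ee_rot: [-0.311, 0.951, 0.0, 0.0]
wrist_force: [-3.3, 3.1, 5.4]
gripper_width: 0.0345
gripper_force: 20.0
t: 10.55
position: [0.4618, -0.1093, 0.1722]
ee_rot: [-0.308, 0.951, -0.0, 0.0]
wrist_force: [0.7, 0.5, 0.9]
gripper_width: 0.0631
gripper_force: 0.0
t: 10.8
position: [0.4647, -0.11, 0.253]
ee_rot: [-0.308, 0.951, -0.002, 0.004]
wrist_force: [1.2, 0.1, 0.2]
gripper_width: 0.0828
gripper_force: 0.0
10.8 [-0.13  0.16  0.3   1.91 -0.05  1.07  2.38]
shift mm [73.5 34.8 22.3] turn [ 0.133 -0.413  0.618] rows 6.0
shift mm [73.7 35.  52.3] turn [ 0.133 -0.413  0.618] rows 6.0
```

```bash
python3 -m pendant '[-1,73,35,0,0,0,0,-1,73.5,35,22,0.13,-0.413,0.618,-1,73.5,35,22,0.13,-0.413,0.618,-1,73.5,35,22,0.13,-0.413,0.618,-1,73.5,35,22,0.13,-0.413,0.618]' 
python3 -m pendant '[-1,0,0,0,0,0,0,-1,0,0,0,0,0,0]'
python3 - <<'E'
from h import *
s=status.sense();print(s["t"],s["q"].round(2),s["position"].round(3))
c=calibration("wrist");im=get_image("wrist");np.save("c3.npy",np.array(c["pose"]))
u=proj(c,[.45,-.137,.135]).astype(int);print(u)
x0,y0=u[0]-65,u[1]-50;print(x0,y0)
cv2.imwrite("pics/w4.png",cv2.resize(im[y0:y0+100,x0:x0+130],None,fx=6,fy=6,interpolation=cv2.INTER_CUBIC)[:,:,::-1])
for X in([ 0.4483,-0.1455,0.1346],[0.4513,-.1298,.1346]):print(proj(c,X).round(1))
E
```

```text
t: 11.22
position: [0.3809, -0.1245, 0.2252]
ee_rot: [-0.103, 0.984, 0.001, 0.144]
wrist_force: [0.6, 0.6, 0.3]
gripper_width: 0.0917
gripper_force: 0.0
t: 11.38
position: [0.381, -0.1241, 0.2254]
ee_rot: [-0.108, 0.984, 0.001, 0.142]
wrist_force: [-0.1, -0.3, -0.4]
gripper_width: 0.0921
gripper_force: 0.0
11.3833 [-0.06 -0.11  0.32  2.29 -0.11  0.7   2.12] [ 0.381 -0.124  0.225]
[284 279]
219 229
[274.  275.7]
[292.6 282.1]
```

View pics/w4.png

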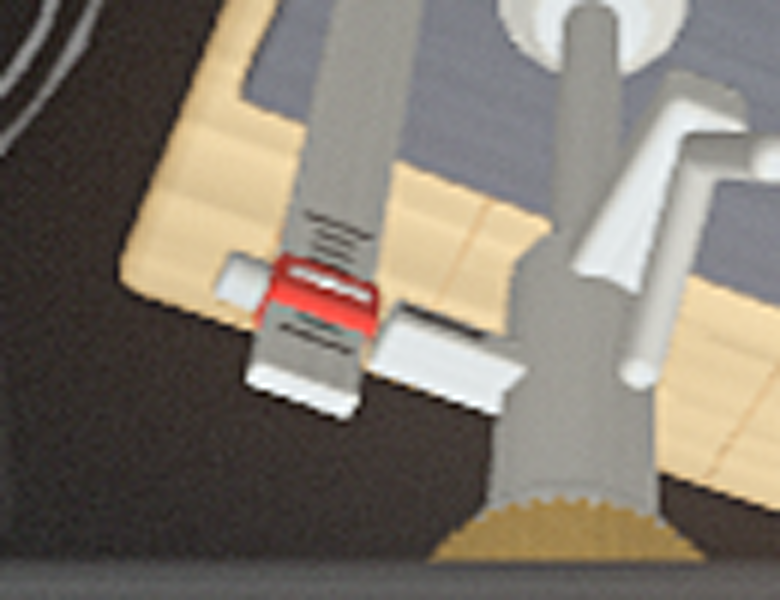

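The crop shows the index line at full-frame (274,276.5) and the pointer line at (292.8,282.3). Both are within 1 px of the positions predicted for equal height, so the angle is set. Next is the stone tool.

Run:
```python
from h import *
rel([.48,.335,.24],down(np.radians(166.4)))
s=status.sense();s=dict(s);
rel(s["position"]+[0,0,.03],down(np.radians(166.4)))
# after reorienting:
s["ee_rot"]=down(np.radians(166.4)).as_quat();s["position"]=s["position"]+[0,0,.03];rel([.48,.335,.24],down(np.radians(166.4)),s)
```

```text
shift mm [-193.6  426.9   28.5] turn [0.036 0.285 0.454] rows 11.3
shift mm [ -8.4  -0.9 -28.8] turn [0.036 0.285 0.454] rows 4.3
shift mm [ 12.7 469.2  15.7] turn [0. 0. 0.] rows 11.3
```

```bash
python3 -m pendant '[-1,-8.4,-1,-29,0.036,0.285,0.454,-1,-8.4,-1,-29,0.036,0.285,0.454,-1,-8.4,-1,-29,0.036,0.285,0.454,-1,-8.4,-1,-29,0.036,0.285,0.454,-1,-8.4,-1,-29,0.036,0.285,0.454]' >/dev/null
python3 -m pendant '[-1,4,157,5,0,0,0,-1,4,157,5,0,0,0,-1,4,157,5,0,0,0,-1,4,157,5,0,0,0]' >/dev/null
python3 -m pendant '[-1,4,157,5,0,0,0,-1,4,157,5,0,0,0,-1,4,157,5,0,0,0,-1,4,157,5,0,0,0]' >/dev/null
python3 -m pendant '[-1,4,157,5,0,0,0,-1,4,157,5,0,0,0,-1,4,157,5,0,0,0,-1,4,157,5,0,0,0,-1,4,157,5,0,0,0]'
python3 - <<'E'
from h import *
s=status.sense();print(s["t"],s["q"].round(2))
c=calibration("wrist");im=get_image("wrist")
cv2.imwrite("pics/w5.png",im[:,:,::-1])
for l in("stone_tool","grip"):
  for x in silhouettes("wrist",l)[:2]:
    ys,xs=np.nonzero(x["mask"]);rc=cv2.minAreaRect(np.c_[xs,ys].astype(np.float32));print(l,round(x["p"],2),np.round(x["uv"],1),np.round(rc[0],1),np.round(rc[1],1),round(rc[2],1))
    print([onz(c,p,.013).round(3).tolist() for p in cv2.boxPoints(rc)])
E
```

```text
t: 12.93
position: [0.4817, 0.3449, 0.2393]
ee_rot: [0.115, 0.993, 0.001, -0.001]
wrist_force: [-1.2, 0.1, -0.1]
gripper_width: 0.0917
gripper_force: 0.0
12.9333 [-0.63  0.38 -0.11  1.63  0.04  1.14  0.59]
stone_tool 0.63 [307.1 165.4] [305.5 204.5] [233.  25.] 90.0
[[0.361, 0.351, 0.013], [0.367, 0.375, 0.013], [0.621, 0.317, 0.013], [0.614, 0.287, 0.013]]
grip 0.8 [306.9 171.3] [303.9 205. ] [ 24.8 232.1] 1.4
[[0.613, 0.282, 0.013], [0.362, 0.352, 0.013], [0.368, 0.376, 0.013], [0.62, 0.311, 0.013]]
```

View pics/w5.png

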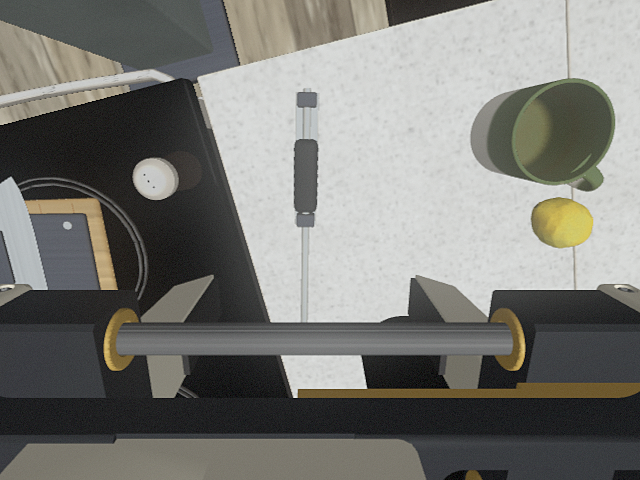

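The picture shows the tool's handle upright in the image at columns 295–317, rows 139–212. The rod runs to (304.5,320), and the stone's rear end is at (307,92). The pepper is at (155,178), well clear.

Run:
```python
from h import *
c=calibration("wrist")
a=onz(c,(306,139.5),.033);b=onz(c,(305.2,212),.033);print(a,b,np.linalg.norm(a-b))
r0=onz(c,(307,92),.013);r1=onz(c,(304.5,320),.013);d=r1-r0;print(r0,r1,"rod yaw",np.degrees(np.arctan2(d[1],d[0])))
d=b-a;print(np.degrees(np.arctan2(d[1],d[0])))
g=(a+b)/2;yaw=np.arctan2(*(r1-r0)[[1,0]])+np.pi;print("grip",g)
rel([g[0],g[1],.10],down(yaw));rel([g[0],g[1],.012],down(yaw))
```

```text
[0.41301477 0.34388486 0.033     ] [0.48387371 0.32535883 0.033     ] 0.07324072203666543
[0.36883798 0.35546416 0.013     ] [0.61745068 0.29058474 0.013     ] rod yaw -14.626037097849053
-14.651974345540777
grip [0.44844424 0.33462185 0.033     ]
shift mm [ 32.6  -9.8 139.8] turn [-0.001 -0.001  0.017] rows 3.5
shift mm [ 32.6  -9.7 227.8] turn [-0.001 -0.001  0.017] rows 5.5
```

```bash
python3 -m pendant '[-1,32.6,-9.8,40,0,0,0.017,-1,32.6,-9.8,80,0,0,0.017,-1,32.6,-9.8,120,0,0,0.017,-1,32.6,-9.8,140,0,0,0.017,-1,32.6,-9.8,140,0,0,0.017]'
python3 - <<'E'
from h import *
c=calibration("wrist");print(proj(c,[.4839,.3254,.033]),proj(c,[.5,.3205,.013]))
g=[.4484,.3346]
rel([*g,.011],down(np.radians(180-14.63)))
E
```

```text
t: 13.5
position: [0.4461, 0.3307, 0.096]
ee_rot: [0.129, 0.992, -0.003, -0.003]
wrist_force: [-0.7, -1.0, 1.0]
gripper_width: 0.0915
gripper_force: 0.0
[323.13540435 306.53139251] [321.67971743 314.27573926]
shift mm [-1.6  5.  84.9] turn [-0.007 -0.004 -0.003] rows 2.0
```

```bash
python3 -m pendant '[-1,0,2,35,0,0,0,-1,0,2,65,0,0,0,-1,0,2,87,0,0,0,-1,0,2,87,0,0,0,-1,0,2,87,0,0,0]' 
python3 -m pendant '[1,0,0,0,0,0,0,1,0,0,0,0,0,0,1,0,0,0,0,0,0,1,0,0,0,0,0,0,1,0,0,0,0,0,0]' 30
python3 -m pendant '[1,0,0,0,0,0,0,1,0,0,0,0,0,0,1,0,0,0,0,0,0,1,0,0,0,0,0,0,1,0,0,0,0,0,0]' 30
```

```text
t: 13.92
position: [0.4497, 0.336, 0.0147]
ee_rot: [0.129, 0.992, -0.0, 0.0]
wrist_force: [-0.5, -0.8, -0.1]
gripper_width: 0.0916
gripper_force: 0.0
t: 14.33
position: [0.4494, 0.3367, 0.0146]
ee_rot: [0.129, 0.992, 0.001, 0.001]
wrist_force: [-0.1, -0.3, 0.1]
gripper_width: 0.0629
gripper_force: 0.0
t: 14.75
position: [0.4495, 0.3375, 0.0141]
ee_rot: [0.128, 0.992, 0.001, 0.001]
wrist_force: [1.2, 2.3, 2.0]
gripper_width: 0.0299
gripper_force: 1.5
```

```bash
python3 -m pendant '[1,0,0,0,0,0,0,1,0,0,0,0,0,0,1,0,0,0,0,0,0,1,0,0,0,0,0,0,1,0,0,0,0,0,0]' 40
python3 -m pendant '[1,0,0,-40,0,0,0,1,0,0,-80,0,0,0,1,0,0,-120,0,0,0,1,0,0,-160,0,0,0,1,0,0,-190,0,0,0]'
python3 - <<'E'
from h import *
s=status.sense();print(s["q"].round(2));c=calibration("wrist");im=get_image("wrist")
cv2.imwrite("pics/w6.png",im[:,:,::-1])
th=np.radians(-10.8);Rs=R.from_euler("z",th)
ys=Rs.apply([0,1,0]);z=np.array([0,0,1]);o=np.array([.4662,-.0335,.012])
e=o+Rs.apply([-.028,.095,.045]);v=np.array([*(o+Rs.apply([-.028,-.075,0]))[:2],.1346]);print("edge",e.round(4),"vrest",v.round(4))
from scipy.optimize import brentq
h=v[2]-e[2];f=brentq(lambda f:.17*np.tan(f)+.02/np.cos(f)-h,.1,.5);print("f",np.degrees(f))
tx=-ys*np.cos(f)+z*np.sin(f);tz=z*np.cos(f)+ys*np.sin(f)
xe=-.015
org=e-tx*xe
# tool->gripper: TCP at tool (x_t,0,.021), gripper x=-tool x
d=np.array([np.cos(np.radians(-14.63)),np.sin(np.radians(-14.63))])
xt=.013+(np.array([.4495,.3373])-[.4484,.3346])@d;print("xt",xt)
tcp=org+tx*xt+tz*.021
Rt=R.from_matrix(np.c_[-tx,np.cross(-tz,-tx),-tz]);np.save("goal.npy",np.r_[tcp,Rt.as_quat(),tz,tx])
print("goal TCP",tcp.round(4),Rt.as_matrix().round(3).tolist())
rel(tcp+tz*.09,Rt)
E
```

```text
t: 15.17
position: [0.4493, 0.3371, 0.0141]
ee_rot: [0.128, 0.992, 0.001, 0.001]
wrist_force: [1.8, 4.4, 3.9]
gripper_width: 0.0239
gripper_force: 39.9
t: 15.58
position: [0.4483, 0.3349, 0.206]
ee_rot: [0.129, 0.992, -0.0, 0.0]
wrist_force: [0.6, 0.4, -2.8]
gripper_width: 0.0237
gripper_force: 39.9
[-0.65  0.35 -0.11  1.75  0.05  1.04  0.53]
edge [0.4565 0.0651 0.057 ] vrest [ 0.4246 -0.1019  0.1346]
f 18.391501996797984
xt 0.013382379519582268
goal TCP [0.4527 0.0451 0.0859] [[0.178, 0.982, -0.059], [0.932, -0.187, -0.31], [-0.316, 0.0, -0.949]]
shift mm [ -74.7 -253.2   38.9] turn [ 0.248 -0.259  1.485] rows 12.2
```

The tool is held, with a finger opening of 23.7 mm and its weight showing at the wrist. I'll turn, tilt, then carry it across.

```bash
python3 -m pendant '[1,0,0,0,0,0,0.11,1,0,0,0,0,0,0.22,1,0,0,0,0,0,0.33,1,0,0,0,0,0,0.44,1,0,0,0,0,0,0.55]' >/dev/null
python3 -m pendant '[1,0,0,0,0,0,0.11,1,0,0,0,0,0,0.22,1,0,0,0,0,0,0.33,1,0,0,0,0,0,0.44,1,0,0,0,0,0,0.55]' >/dev/null
python3 -m pendant '[1,0,0,0,0,0,0.1,1,0,0,0,0,0,0.2,1,0,0,0,0,0,0.3,1,0,0,0,0,0,0.401,1,0,0,0,0,0,0.401]' >/dev/null
python3 -m pendant '[1,0,0,0,0,-0.08,0,1,0,0,0,0,-0.16,0,1,0,0,0,0,-0.24,0,1,0,0,0,0,-0.321,0,1,0,0,0,0,-0.321,0]'
cat > goal.py <<'E'
from h import *
import sys
G=np.load("goal.npy");Rt=R.from_quat(G[3:7]);s=status.sense();print(s["q"].round(2),s["gripper_width"])
rel(G[:3]+[float(a)/1000 for a in sys.argv[1:4]],Rt)
E
python3 goal.py 0 0 90
```

```text
t: 17.3
position: [0.447, 0.3383, 0.2012]
ee_rot: [0.758, 0.632, -0.126, 0.103]
wrist_force: [-0.4, 0.9, -4.5]
gripper_width: 0.0236
gripper_force: 39.9
[-1.01  0.52  0.25  1.57  0.06  1.34 -0.98] 0.02364613761854198
shift mm [-264.1   58.4  116.1] turn [-0.001  0.006  0.008] rows 7.1
```

```bash
python3 -m pendant '[1,-33,7,14,0,0,0,1,-66,14,29,0,0,0,1,-99,21,43,0,0,0,1,-132,29,58,0,0,0,1,-132,29,58,0,0.006,0.008]' >/dev/null
python3 -m pendant '[1,-33,7,14,0,0,0,1,-66,14,29,0,0,0,1,-99,21,43,0,0,0,1,-132,29,58,0,0,0,1,-132,29,58,0,0,0]'
python3 goal.py 0 0 90
python3 - <<'E'
from h import *
im=get_image("scene");c=calibration("scene")
for l in("stone_tool",):
  for x in silhouettes("scene",l)[:1]:
    ys,xs=np.nonzero(x["mask"]);rc=cv2.minAreaRect(np.c_[xs,ys].astype(np.float32));print(round(x["p"],2),x["uv"],np.round(cv2.boxPoints(rc)).tolist())
G=np.load("goal.npy");tz,tx=G[7:10],G[10:13]
b=status.sense()["position"]-tz*.001-tx*.0134
for x in(-.073,.013,.05,.202):print(x,proj(c,b+tx*x).round(0))
E
```

```text
t: 18.13
position: [0.4487, 0.0346, 0.1758]
ee_rot: [0.766, 0.624, -0.122, 0.1]
wrist_force: [-1.0, -1.1, -2.9]
gripper_width: 0.0238
gripper_force: 39.9
[-0.69  0.31  0.36  2.    0.19  1.03 -0.66] 0.0238257064627913
shift mm [10.5  1.7 -3.5] turn [-0.004 -0.004 -0.015] rows 0.3
0.76 [291.2, 249.3] [[260.0, 242.0], [269.0, 224.0], [337.0, 259.0], [328.0, 276.0]]
-0.073 [264. 232.]
0.013 [283. 241.]
0.05 [291. 245.]
0.202 [332. 264.]
```

```bash
python3 -m pendant '[1,0,0,0,0,0,0,1,0,0,0,0,0,0,1,0,0,0,0,0,0]' |head -2; python3 goal.py 0 0 30
```

```text
t: 18.48
position: [0.4512, 0.0446, 0.1759]
[-0.7   0.31  0.35  1.99  0.19  1.04 -0.67] 0.02342178185818215
shift mm [19.3  1.2 56.9] turn [ 0.001 -0.008 -0.006] rows 1.4
```

```bash
python3 -m pendant '[1,6,0.3,18,0,0,0,1,13,0.6,38,0,-0.004,-0.003,1,19.3,1.2,57,0,-0.008,-0.006,1,19.3,1.2,57,0,-0.008,-0.006,1,19.3,1.2,57,0,-0.008,-0.006]'; python3 goal.py 0 0 5
python3 - <<'E'
from h import *
im=get_image("scene")
cv2.imwrite("pics/s6.png",cv2.resize(im[200:340,230:410],None,fx=4,fy=4,interpolation=cv2.INTER_CUBIC)[:,:,::-1])
E
```

```text
t: 18.9
position: [0.4521, 0.0443, 0.1155]
ee_rot: [0.76, 0.629, -0.124, 0.102]
wrist_force: [0.7, -0.3, -2.6]
gripper_width: 0.0239
gripper_force: 39.9
[-0.69  0.4   0.34  2.04  0.18  0.9  -0.68] 0.023882864365044228
shift mm [ 8.7  0.5 23.1] turn [-0.001  0.003  0.   ] rows 0.6
```

View pics/s6.png

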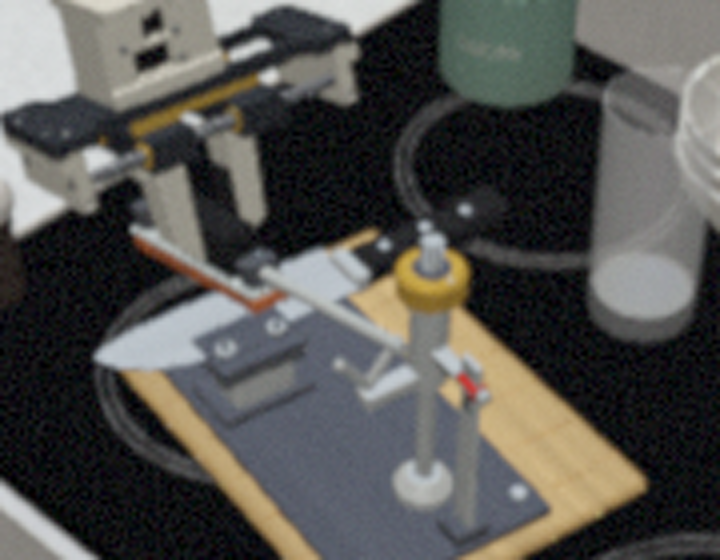

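The crop shows the stone and rod sloping over the knife, with the rod above the carriage's V, whose wire tip is at crop (340,362). The tool is held firmly and aligned. I'm checking v_rest's projection before the final descent.

```bash
python3 - <<'E'
from h import *
c=calibration("scene");v=np.array([.4246,-.1019,.1346]);th=np.radians(-10.8);xs=np.array([np.cos(th),np.sin(th),0])
for n,p in(("v",v),("tip near",v-xs*.018+[0,0,.012]),("tip far",v+xs*.018+[0,0,.012]),("rod now there",v+[0,0,.03])):print(n,((proj(c,p)-[230,200])*4).round(0))
E
python3 -m pendant '[1,2,0.1,6,0,0,0,1,4,0.2,12,0,0,0,1,6.5,0.3,18,0,0.003,0,1,8.7,0.5,23,0,0.003,0,1,8.7,0.5,23,0,0.003,0]'; python3 goal.py 0 0 0
```

```text
v [368. 367.]
tip near [339. 364.]
tip far [396. 336.]
rod now there [368. 324.]
t: 19.37
position: [0.4528, 0.0447, 0.0904]
ee_rot: [0.761, 0.629, -0.123, 0.101]
wrist_force: [-0.6, 0.4, -2.7]
gripper_width: 0.0236
gripper_force: 39.9
[-0.68  0.44  0.33  2.06  0.18  0.83 -0.69] 0.023571114670915543
shift mm [ 1.7 -0.2  4.2] turn [-0.    -0.001 -0.001] rows 0.1
```

The predicted V tip (339,364) matches the picture. I'm lowering gently in small steps and watching the force.

```bash
python3 -m pendant '[1,0.3,0,1,0,0,0,1,0.6,0,2,0,0,0,1,0.6,0,2,0,0,0,1,0.6,0,2,0,0,0]'|sed -n '2p;4p'; python3 -m pendant '[1,0.3,0,1,0,0,0,1,0.3,0,1,0,0,0,1,0.3,0,1,0,0,0]'|sed -n '2p;4p'; 
python3 -m pendant '[1,0.3,0,1,0,0,0,1,0.3,0,1,0,0,0,1,0.3,0,1,0,0,0]'|sed -n '2p;4p'
```

```text
position: [0.4534, 0.0447, 0.0893]
wrist_force: [-0.8, -0.4, -3.5]
position: [0.4533, 0.0447, 0.0882]
wrist_force: [0.3, 0.8, -3.3]
position: [0.4533, 0.0446, 0.0876]
wrist_force: [-1.5, 1.0, 6.1]
```

Contact: the wrist force changed by about 9 N. I'll ease the grip so it settles, then open and retreat along the finger axis.

```bash
python3 -m pendant '[1,0,0,0,0,0,0,1,0,0,0,0,0,0,1,0,0,0,0,0,0,1,0,0,0,0,0,0]' 4
python3 -m pendant '[-0.2,0,0,0,0,0,0,-0.2,0,0,0,0,0,0,-0.2,0,0,0,0,0,0,-0.2,0,0,0,0,0,0,-0.2,0,0,0,0,0,0]'
python3 -m pendant '[-0.2,0,0,0,0,0,0,-0.2,0,0,0,0,0,0]' | tail -3
python3 - <<'E'
from h import *
im=get_image("scene");c=calibration("scene");G=np.load("goal.npy");tz,tx=G[7:10],G[10:13]
x=silhouettes("scene","stone_tool")[0];ys,xs=np.nonzero(x["mask"]);print(round(x["p"],2),len(xs),np.round(x["uv"]),cv2.boxPoints(cv2.minAreaRect(np.c_[xs,ys].astype(np.float32))).round())
b=G[:3]-tz*.001-tx*.0134
for k in(-.073,.013,.202):print(k,proj(c,b+tx*k).round(0))
E
```

```text
t: 20.53
position: [0.4536, 0.0446, 0.0874]
ee_rot: [0.761, 0.629, -0.122, 0.102]
wrist_force: [0.1, -0.6, 6.1]
gripper_width: 0.0242
gripper_force: 4.0
t: 20.95
position: [0.4532, 0.0447, 0.087]
ee_rot: [0.761, 0.629, -0.122, 0.102]
wrist_force: [-0.6, -0.7, -0.4]
gripper_width: 0.0523
gripper_force: 0.0
wrist_force: [-0.6, 0.1, -0.4]
gripper_width: 0.0549
gripper_force: 0.0
0.83 637 [289. 273.] [[266. 269.]
 [276. 254.]
 [333. 292.]
 [323. 307.]]
-0.073 [266. 260.]
0.013 [284. 270.]
0.202 [331. 296.]
```

```bash
python3 -m pendant '[-0.2,0,0,-15,0,0,0,-0.2,0,0,-40,0,0,0,-0.2,0,0,-80,0,0,0,-0.2,0,0,-120,0,0,0,-0.2,0,0,-120,0,0,0]'|head -4
python3 -m pendant '[-0.2,60,0,-20,0,0,0,-0.2,60,0,-20,0,0,0,-0.2,60,0,-20,0,0,0]' |head -4
python3 - <<'E'
from h import *
G=np.load("goal.npy");tz,tx=G[7:10],G[10:13];b=G[:3]-tz*.001-tx*.0134
for n in("scene","wrist"):
    im=get_image(n);c=calibration(n);r=silhouettes(n,"stone_tool")
    if r:
        x=r[0];ys,xs=np.nonzero(x["mask"]);pts=np.c_[xs,ys].astype(np.float32);print(n,round(x["p"],2),len(xs),np.round(x["uv"]),cv2.boxPoints(cv2.minAreaRect(pts)).round().tolist())
    for k in(-.073,.013,.202):print(k,proj(c,b+tx*k).round(0))
    r=silhouettes(n,"pointer")
    if r:print("pointer",r[0]["p"],r[0]["uv"])
E
```

```text
t: 21.63
position: [0.4637, 0.0851, 0.2067]
ee_rot: [0.761, 0.629, -0.117, 0.102]
wrist_force: [2.3, 0.1, 0.3]
t: 21.88
position: [0.4728, 0.1495, 0.2009]
ee_rot: [0.76, 0.631, -0.121, 0.101]
wrist_force: [0.2, 1.8, -0.5]
scene 0.66 754 [288. 270.] [[261.0, 267.0], [270.0, 251.0], [335.0, 289.0], [325.0, 305.0]]
-0.073 [266. 260.]
0.013 [284. 270.]
0.202 [331. 296.]
pointer 0.86 [332.3, 283.9]
wrist 0.82 3999 [317. 259.] [[298.0, 388.0], [300.0, 190.0], [330.0, 190.0], [328.0, 388.0]]
-0.073 [314. 189.]
0.013 [314. 283.]
0.202 [315. 447.]
```

The tool lies where planned in both cameras, and the robot is clear. Handing in.

```bash
python3 -m pendant '[-0.2,0,0,0,0,0,0,-0.2,0,0,0,0,0,0,-0.2,0,0,0,0,0,0]' |head -4; python3 -c "
from plant import robot
print(robot.sign_off())"
```

```text
t: 22.43
position: [0.4722, 0.1434, 0.2013]
ee_rot: [0.761, 0.628, -0.122, 0.102]
wrist_force: [0.2, 0.3, 0.3]
the job is handed in; nothing more can be done
None
```

I set the pointer level with the red index (within about 1 mm on the check picture), laid the stone on the knife edge with its rod in the V-rest, and handed the job in at 22.4 s with the robot clear; sign-off gave no verdict.

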